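# Brace the radio room's reserve battery for sea

### The arm

A 6-joint arm with a two-finger parallel gripper is mounted at the origin on the work surface. World frame = base frame: x ahead of the robot, y to its left, z up, the work surface at z = 0. Lengths are in mm, angles in rad, forces in N, time in s.
With the tool pointing down it reaches from about 350 to 775 mm from the base axis. Payload 7.3 kg.
Tool frame: the origin (TCP) lies between the finger pads; the fingertips stand 14 mm ahead of it and the grasp point (between the pads) lies 5 mm behind it; z points along the fingers, y is the line along which they close (so a half turn about z gives the same grasp; the last joint's range is limited). The gripper opens to 92 mm and grips with 3 to 60 N. Pads are 19 mm wide; open, the fingers measure 130 mm over their backs; the gripper's body (75 mm by 190 mm) begins 47 mm behind the grasp point.
Start: joints at [-1.448, 0.342, 1.524, -0, 1.275, -0.146], TCP at [139.449, -506.16, 240.741] pointing down, gripper open.
Joint ranges: [-2.53, 2.53], [-0.77, 2.02], [0.04, 2.7], [-1, 4.14], [0.28, 2.66], [-3.11, 3.11]. Speed limits (rad/s): [2.57, 2.57, 3.14, 3.14, 3.14, 3.14].

### API

Orientations are given as [roll, pitch, yaw] about the fixed x, y, z axes, in that order (R = Rz(yaw) Ry(pitch) Rx(roll)).
In Python, from plant import get_obs, cams, close_job gives the robot as it stands. The module is installed in compiled form; this text tells all that it offers.
- The arm moves only by the shell command python3 -m creep 'ROWS'. ROWS is JSON, a list of rows, each an object of numbers: "hand": the opening, from 0 (shut) to 1 (fully open); "tx", "ty", "tz": the shift along the tool's x, y, z in m; "spin": the turn about the tool's z in degrees. In form: [{"hand": .., "tx": .., "ty": .., "tz": .., "spin": ..}, ...]. A call has 1 to 5 rows; each row shifts and turns the commanded pose from where the row before left it, along the tool's axes as they then stand; what a row does not reach is not made up. A row lasts 1/8 s, in which the tool goes at most 62.5 mm and 10.7 degrees, less where a joint would pass 70% of its speed; a pose out of reach is approached as far as the arm can. A call is refused whole if a number of a shift passes 0.0625 or a number of a turn 10.7, either way. A call with a gripper value outside its range is refused whole. The fingers move at their own pace and stop on an object; the grip force is fixed at half the most. Time passes only in rows, so rows that do not move let the fingers close. It gives the time, the measured TCP pose, the force, the opening and the grip force at its end, in the units of the state.
- get_obs(): the state, without advancing time (a new reading comes with each control period).
- cams.capture(name): name is "scene" or "top" or "wrist"; returns a dict with "color" (384x512x3 uint8, red, green, blue), "K" (3x3 intrinsics, pixels), "R" (3x3) and "t" (3): a world point X has camera coordinates R X + t. Camera axes: x right, y down, z forward; pixel columns grow to the right and rows downward; lengths in mm; the calibration is good to about 2 mm. The wrist camera is an equidistant fisheye: a pixel r from the principal point sees the ray r / f radians off the axis. A picture is of the moment at which its call begins. There is no depth.
- close_job(): hands the job in; it is judged then, once.
The state is a dict: "time": time; "joint_positions": joint angles; "dq": joint speeds; "tau": joint torques, N m; "tool_pos": TCP position; "tcp_rot": TCP orientation; "contact_force": force on the tool from outside, world axes, zero at the start; "moment": the same for the moment, N m; "grip_width": finger opening in mm; "finger_force": force on a finger pad.
Only numpy, scipy, OpenCV 4.12 (cv2) and the standard library are available. Lean on these libraries where they do the work, as an engineer would, in place of code of your own. Each camera call takes 0.05 s, during which the arm holds its last target. There are 200 camera calls.

### The job

Make the radio room's reserve battery fast for sea: set it upright in its tray on the desk, lengthwise between the steel end stop and the brace's rubber foot, and let go of it; then swing the brace's ratchet lever to and fro until the foot holds the battery firmly against the stop, so that the lever pushes back with about 9 N at its rubber grip, but never tighten it far beyond that, as the case would crack. Finish with the lever swung fully back to its parking stop, pointing away from the battery, and leave the other things on the desk where they are.

Things in the scene. Friction and masses are not known exactly. Their poses are not given: they have to be found in the camera images.
- battery: Reserve battery, loose on the desk at first: plain dark plastic block, 65 mm (its x) by 151 mm (its y) by 94 mm high, about 0.9 kg, two small brass blade terminals on top near its +y end; may go in either way round. Origin: centre of its underside, z up.
- cradle: Battery tray and brace, screwed to the desk: aluminium plate 4 mm thick; two lips 18 mm over the desk, 140 mm long, 3 mm thick, inner faces at x = -36.5 and 36.5 mm: the battery stands between them, lengthwise along y. Grey gearbox 61 mm high at y 110 to 205 mm. Origin: tray centre at desk height, z up. The foot pushes along -y on the line x = 0.
- stop: End stop: upright steel angle, 62 mm wide, 66 mm high, bolted to the plate in slots, face anywhere from y = -78 to -96 mm in the cradle's frame. Origin: foot of the middle of the face that the battery bears on, 4 mm over the desk. At first 163 to 181 mm lie between this face and the foot; the battery is 151 mm long.
- foot: Round rubber foot of the brace, 44 mm across, spring-mounted on a toothed rack. Origin: centre of its rubber face, 46 mm over the desk, at first at y = 85 mm in the cradle's frame; moves along the cradle's -y. It slides the battery to the stop with a few N; then its spring gives 12 N per mm of further rack travel, 18 mm at most.
- lever_axis (a point): Upright axis of the ratchet wheel and lever, 82 mm over the desk; at x = 21, y = 157 mm in the cradle's frame. The toothed wheel (76 mm across, 24 teeth) lies just under the lever. A second pawl holds it at the last whole tooth; a tooth is 0.26 rad, 3.4 mm of rack travel, so 41 N on the foot. Its hold cannot be undone here.
- lever_grip (a point): Middle of the lever's round rubber grip: 24 mm thick, 94 mm long, level along the lever, 82 mm over the desk, 140 mm from the axis; moves with the lever. Nothing under its path is higher than 61 mm. Felt here: about 1 N unloaded either way; on the driving swing 0.093 N per N on the foot, plus 0.7 N moving or less 1.2 N held still: 9 N felt is 90 to 110 N.
- lever (a joint): Lever angle, rad: 0 when it points along the cradle's -x, growing as the grip swings to the cradle's +y, away from the battery, to the parking stop at 1.35; least -0.70. Falling, it drives the foot out 13 mm per rad after up to 0.26 rad idle; rising, it clicks over the teeth. Stays where left. Right is 40 to 120 N on the foot once the lever is back; beyond 160 N cracks the case.
- key: Bystander: brass Morse key on a dark wooden base 100 by 62 mm, 51 mm high; loose. Origin: centre of its underside.
- tin: Bystander: flat round steel tin with a lid, 80 mm across, 32 mm high; loose. Origin: centre of its underside.
- mic: Bystander: black hand microphone lying on the desk, 98 by 56 by 30 mm; loose. Origin: centre of its underside.
Mind the look-alikes: they are no part of the job. Several things look just like the battery: the one meant starts nearest to the robot's base. What is shaped like the stop but orange is not meant.

How it is judged:
By the outcome, as a careful person would: the job done as asked, in the order asked, and still so for the second after the job is handed in, with the robot touching nothing.
It also fails if it takes over 67 s, if anything falls off the work surface, if the arm or the gripper's body presses on something with over 40 N, if the wrist force passes 120 N, or if a joint passes its speed limit or range.

## Working session

There is one attempt and no reset: what is moved stays moved. The work goes in short steps, Python scripts to look and compute and a shell command to move; the robot and the scene stay as the last step left them, time stands still between calls to the robot, and variables do not carry over. Pictures are saved under pics/ and viewed, at most 10 in all, crops included, and the job is handed in when it is done.

```bash
mkdir -p pics
python3 - <<'E'
from plant import get_obs,cams
import cv2,numpy as np,pickle
d={}
for n in("scene","top","wrist"):
    c=cams.capture(n);d[n]=c
    cv2.imwrite(f"pics/{n}0.png",c["color"][:,:,::-1])
    print(n,c["K"].round(1).tolist(),c["R"].round(3).tolist(),c["t"].round(1).tolist())
pickle.dump(d,open("d0.pkl","wb"))
o=get_obs();print(o)
E
```

```text
scene [[489.7, 0.0, 251.3], [0.0, 489.7, 190.8], [0.0, 0.0, 1.0]] [[0.861, 0.508, 0.007], [0.321, -0.533, -0.783], [-0.394, 0.676, -0.622]] [-489.3, -149.9, 2043.4]
top [[442.0, 0.0, 253.7], [0.0, 442.0, 195.9], [0.0, 0.0, 1.0]] [[-0.004, -1.0, -0.005], [-0.986, 0.004, -0.165], [0.165, 0.004, -0.986]] [-47.1, 596.3, 1443.4]
wrist [[297.3, 0.0, 254.7], [0.0, 297.3, 194.4], [0.0, 0.0, 1.0]] [[0.265, -0.964, -0.001], [-0.935, -0.257, 0.245], [-0.237, -0.064, -0.969]] [-524.4, -30.3, 389.3]
{'time': 0.15, 'joint_positions': array([-1.44801359e+00,  3.42594014e-01,  1.52477637e+00,  8.16605250e-06,
        1.27539796e+00, -1.46012639e-01]), 'dq': array([ 0.00119487, -0.00116569, -0.00432351, -0.00057997, -0.00020852,
        0.00071147]), 'tau': array([ 8.60980363e-04, -4.31472051e+01, -2.44351637e+01,  7.17647723e-02,
        5.37459191e-02, -7.80465007e-05]), 'tool_pos': array([ 139.40730495, -505.86399612,  240.19574264]), 'tcp_rot': array([-3.14043061e+00, -1.78782671e-04,  2.68792894e-01]), 'contact_force': array([0.12660252, 0.65985258, 0.24605685]), 'moment': array([-0.03397014, -0.00939622,  0.01396143]), 'finger_force': 0.0, 'grip_width': 92.03789264400099}
```

View pics/top0.png

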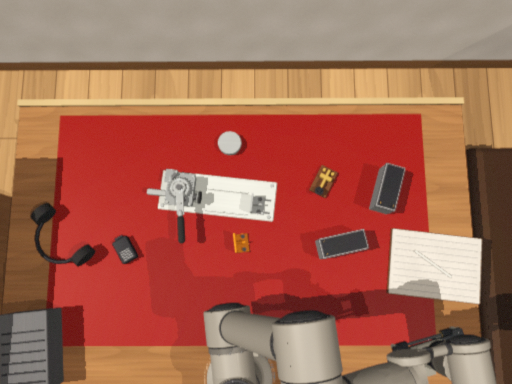

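View pics/scene0.png

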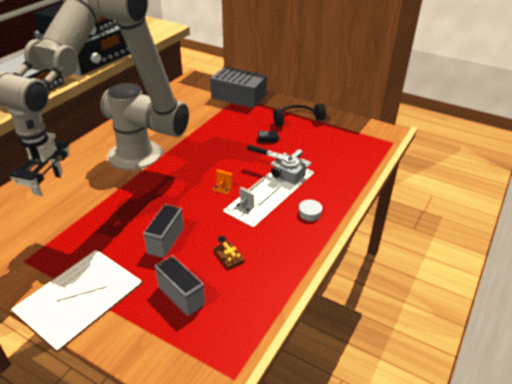

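The top picture shows the cradle at (220,197) with its lever grip at (181,230). There are two battery-like blocks, at (343,244) and (388,188), and the orange fake stop is at (241,242). The key is at (324,181), the tin at (230,143) and the mic at (125,249). The ribbed box at (30,340) is not a candidate. The block at (343,244) looks nearest to the base, so I'll confirm that in a crop with measurements.

```bash
cat > h.py <<'E'
import numpy as np,cv2,pickle
def ray(c,u,v,fish=False):
    K=c["K"];x=(u-K[0,2])/K[0,0];y=(v-K[1,2])/K[1,1]
    if fish:
        r=np.hypot(x,y);s=np.sin(r)/max(r,1e-9);d=np.array([x*s,y*s,np.cos(r)])
    else: d=np.array([x,y,1.])
    return -c["R"].T@c["t"],c["R"].T@d
def onz(c,u,v,z,fish=False):
    o,d=ray(c,u,v,fish);return o+d*(z-o[2])/d[2]
def proj(c,X,fish=False):
    p=c["R"]@np.asarray(X,float)+c["t"];K=c["K"]
    if fish:
        r=np.hypot(p[0],p[1]);th=np.arctan2(r,p[2]);q=p[:2]/r*th
    else: q=p[:2]/p[2]
    return q*K[0,0]+K[:2,2]
E
python3 - <<'E'
from h import *
d=pickle.load(open("d0.pkl","rb"));c=d["top"];im=c["color"].astype(int)
g=im.sum(2);sat=im.max(2)-im.min(2)
def rects(m,z,lab):
    n,L,s,ce=cv2.connectedComponentsWithStats(m.astype(np.uint8))
    for i in range(1,n):
        if s[i,4]<120 or not(140<ce[i,0]<420 and 110<ce[i,1]<285):continue
        ys,xs=np.where(L==i);P=np.array([onz(c,u,v,z)[:2] for u,v in zip(xs,ys)],np.float32)
        r=cv2.minAreaRect(P);print(lab,ce[i].round(),s[i,4],np.round(r[0]),np.round(r[1]),round(r[2],1),"dist",round(np.hypot(*r[0])))
rects((g<200)&(sat<30),94,"dark")
rects((g>560)&(sat<40),4,"plate")
for z in(82,):print("grip end/axis",onz(c,181,240,z),onz(c,180,187,z))
crop=c["color"][110:285,140:420,::-1]
cv2.imwrite("pics/crop0.png",cv2.resize(crop,None,fx=2.8,fy=2.8,interpolation=cv2.INTER_CUBIC))
E
```

```text
dark [391. 186.] 622 [ 619. -499.] [ 51. 136.] 73.1 dist 795
dark [181. 229.] 138 [481. 188.] [84. 16.] 1.4 dist 516
dark [344. 243.] 625 [ 434. -338.] [ 49. 134.] 12.2 dist 550
plate [229. 142.] 350 [798.  37.] [74. 73.] 27.3 dist 798
plate [238. 197.] 2346 [600.  20.] [283. 136.] 83.4 dist 600
plate [175. 199.] 437 [594. 230.] [132. 118.] 18.5 dist 637
grip end/axis [446.17109003 187.09659741  82.        ] [621.47549012 194.54022001  82.        ]
```

View pics/crop0.png

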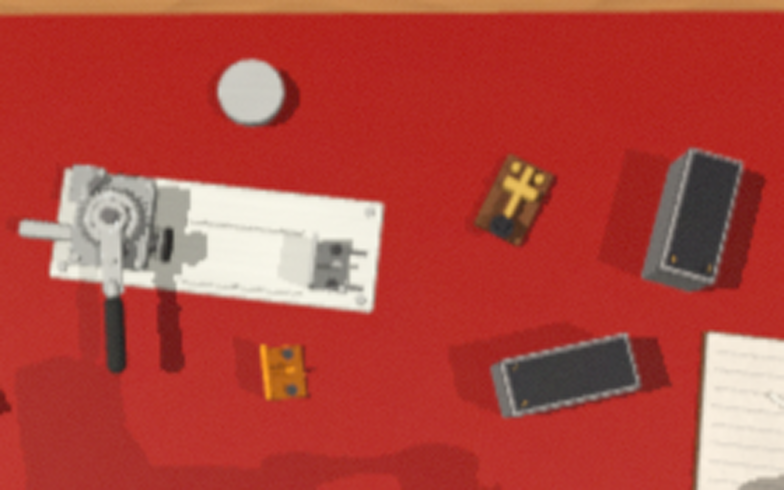

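The crop confirms it. The block with the rim at crop (568,375) is the battery: it lies at about (434,-338), 550 mm from the base, against 795 mm for the other one. Its dark top is 49x134 inside a rim, which fits 65x151 standing upright, with the terminals at its left (+y) end and a yaw of about 12°. The grey stop is at crop (330,265) and the foot at (167,245). Next I'll plan the approach.

```bash
cat >> h.py <<'E'
def plan(target,yawdeg,n,start=None):
    from plant import get_obs
    o=get_obs();p=np.array(o["tool_pos"]);y=np.degrees(o["tcp_rot"][2])
    if start is not None:p,y=np.array(start[:3],float),start[3]
    D=(np.array(target)-p)/n;dy=((yawdeg-y+180)%360-180)/n
    for i in range(n):
        a=np.radians(y+i*dy);c,s=np.cos(a),np.sin(a)
        print('{"hand":1,"tx":%.4f,"ty":%.4f,"tz":%.4f,"spin":%.1f},'%((c*D[0]+s*D[1])/1e3,(s*D[0]-c*D[1])/1e3,-D[2]/1e3,-dy))
E
python3 -c "
from h import *
plan([434,-338,220],102.2,10)"
```

```text
{"hand":1,"tx":0.0329,"ty":-0.0084,"tz":0.0020,"spin":-8.7},
{"hand":1,"tx":0.0337,"ty":-0.0033,"tz":0.0020,"spin":-8.7},
{"hand":1,"tx":0.0339,"ty":0.0018,"tz":0.0020,"spin":-8.7},
{"hand":1,"tx":0.0332,"ty":0.0069,"tz":0.0020,"spin":-8.7},
{"hand":1,"tx":0.0318,"ty":0.0118,"tz":0.0020,"spin":-8.7},
{"hand":1,"tx":0.0296,"ty":0.0165,"tz":0.0020,"spin":-8.7},
{"hand":1,"tx":0.0268,"ty":0.0208,"tz":0.0020,"spin":-8.7},
{"hand":1,"tx":0.0233,"ty":0.0246,"tz":0.0020,"spin":-8.7},
{"hand":1,"tx":0.0194,"ty":0.0278,"tz":0.0020,"spin":-8.7},
{"hand":1,"tx":0.0149,"ty":0.0304,"tz":0.0020,"spin":-8.7},
```

```bash
python3 -m creep '[{"hand":1,"tx":0.033,"ty":-0.0085,"tz":0.002,"spin":-8.7},{"hand":1,"tx":0.0335,"ty":-0.0035,"tz":0.002,"spin":-8.7},{"hand":1,"tx":0.034,"ty":0.002,"tz":0.002,"spin":-8.7},{"hand":1,"tx":0.033,"ty":0.007,"tz":0.002,"spin":-8.7},{"hand":1,"tx":0.032,"ty":0.012,"tz":0.002,"spin":-8.7}]'
python3 -m creep '[{"hand":1,"tx":0.0295,"ty":0.0165,"tz":0.002,"spin":-8.7},{"hand":1,"tx":0.027,"ty":0.021,"tz":0.002,"spin":-8.7},{"hand":1,"tx":0.0235,"ty":0.0245,"tz":0.002,"spin":-8.7},{"hand":1,"tx":0.0195,"ty":0.028,"tz":0.002,"spin":-8.7},{"hand":1,"tx":0.015,"ty":0.0305,"tz":0.002,"spin":-8.7}]'
python3 - <<'E'
from h import *
from plant import cams,get_obs
c=cams.capture("wrist");pickle.dump(c,open("w1.pkl","wb"))
o=get_obs();print(o["tool_pos"],np.degrees(o["tcp_rot"]),o["time"])
cv2.imwrite("pics/w1.png",c["color"][:,:,::-1])
im=c["color"].astype(int);m=((im.sum(2)<200)&(im.max(2)-im.min(2)<30)).astype(np.uint8)
n,L,s,ce=cv2.connectedComponentsWithStats(m)
for i in range(1,n):
    if s[i,4]<800:continue
    ys,xs=np.where(L==i);P=np.array([onz(c,u,v,94,True)[:2] for u,v in zip(xs,ys)],np.float32)
    r=cv2.minAreaRect(P);print(ce[i].round(),s[i,4],np.round(r[0],1),np.round(r[1]),round(r[2],1))
E
```

```text
time: 0.78
tool_pos: [287.7, -421.3, 230.4]
tcp_rot: [-3.141, -0.0, 1.033]
contact_force: [0.4, -0.7, 0.5]
grip_width: 92.0
finger_force: 0.0
time: 1.4
tool_pos: [435.2, -336.7, 220.4]
tcp_rot: [-3.141, -0.0, 1.792]
contact_force: [-0.7, -0.2, 0.2]
grip_width: 92.3
finger_force: 0.0
[ 438.00991079 -334.53195932  220.07769967] [ 1.79897011e+02 -7.82340074e-02  1.03153007e+02] 1.45
[231. 286.] 15225 [ 458.7 -425.6] [731. 130.] 12.6
[426. 239.] 2018 [ 662.7 -356.6] [140.  87.] 12.3
[ 16. 333.] 1862 [  66.9 -697.4] [334.  68.] 53.9
[431. 353.] 3837 [ 728.6 -545.7] [229. 153.] 12.6
```

View pics/w1.png

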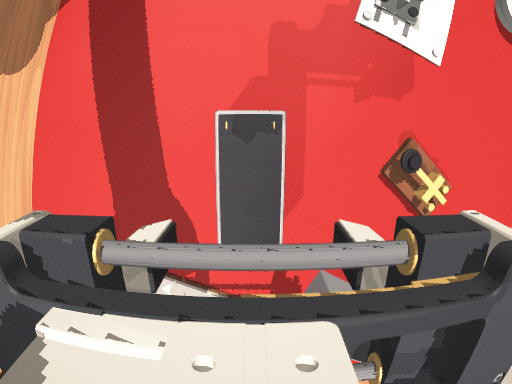

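The battery's far rim runs from (216,111) to (286,111), with sides at about columns 217 and 284. The terminals are at that end, and the battery lies centred between the fingers.

Run:
```python
from h import *
from plant import get_obs
c=pickle.load(open("w1.pkl","rb"))
im=c["color"].astype(int)
a,b=[onz(c,u,v,94,True) for u,v in((215.5,110.5),(286,110.5))]
l,r=[onz(c,u,v,94,True) for u,v in((216.5,235),(284,235))]
print(a,b,np.linalg.norm(a-b),np.linalg.norm(l-r),np.degrees(np.arctan2(*(b-a)[1::-1])),np.degrees(np.arctan2(*(a-l)[1::-1])),np.degrees(np.arctan2(*(b-r)[1::-1])))
mid=(a+b)/2;th=np.radians(102.6);print("centre",mid[:2]-75.5*np.array([np.cos(th),np.sin(th)]))
o=get_obs();print(o["tool_pos"],np.degrees(o["tcp_rot"]))
```

```text
[ 384.20858644 -270.93364808   94.        ] [ 446.34291081 -257.14805615   94.        ] 63.64524184851133 66.3838816601526 12.509442738688797 101.60417359678642 102.91839478190359
centre [ 431.74556335 -337.72256764]
[ 438.00991079 -334.53195932  220.07769967] [ 1.79897011e+02 -7.82340074e-02  1.03153007e+02]
```

```bash
python3 -m creep '[{"hand":1,"tx":-0.002,"ty":-0.006,"tz":0.03,"spin":0.7},{"hand":1,"tz":0.04},{"hand":1,"tz":0.04},{"hand":1,"tz":0.03},{"hand":1,"tz":0.018}]'
python3 -m creep '[{"hand":1},{"hand":0},{"hand":0},{"hand":0},{"hand":0}]'
python3 -m creep '[{"hand":0},{"hand":0}]'
```

```text
invalid input at $[1]: expected keys hand, tx, ty, tz, spin
invalid input at $[0]: expected keys hand, tx, ty, tz, spin
invalid input at $[0]: expected keys hand, tx, ty, tz, spin
```

```bash
python3 -m creep '[{"hand":1,"tx":-0.002,"ty":-0.006,"tz":0.03,"spin":0.7},{"hand":1,"tx":0,"ty":0,"tz":0.04,"spin":0},{"hand":1,"tx":0,"ty":0,"tz":0.04,"spin":0},{"hand":1,"tx":0,"ty":0,"tz":0.03,"spin":0},{"hand":1,"tx":0,"ty":0,"tz":0.018,"spin":0}]'
python3 -m creep '[{"hand":1,"tx":0,"ty":0,"tz":0,"spin":0},{"hand":0,"tx":0,"ty":0,"tz":0,"spin":0},{"hand":0,"tx":0,"ty":0,"tz":0,"spin":0},{"hand":0,"tx":0,"ty":0,"tz":0,"spin":0},{"hand":0,"tx":0,"ty":0,"tz":0,"spin":0}]'
python3 -m creep '[{"hand":0,"tx":0,"ty":0,"tz":0,"spin":0},{"hand":0,"tx":0,"ty":0,"tz":0,"spin":0}]'
```

```text
time: 2.08
tool_pos: [428.1, -340.0, 60.8]
tcp_rot: [-3.14, -0.002, 1.774]
contact_force: [0.3, 0.5, 0.1]
grip_width: 91.9
finger_force: 0.0
time: 2.7
tool_pos: [430.1, -341.1, 63.8]
tcp_rot: [3.139, 0.002, 1.775]
contact_force: [4.2, 0.7, 4.3]
grip_width: 64.9
finger_force: 30.0
time: 2.95
tool_pos: [430.1, -341.1, 63.7]
tcp_rot: [3.139, 0.002, 1.775]
contact_force: [5.5, 1.1, 6.3]
grip_width: 65.0
finger_force: 30.0
```

```bash
python3 -m creep '[{"hand":0,"tx":0,"ty":0,"tz":-0.02,"spin":0},{"hand":0,"tx":0,"ty":0,"tz":-0.05,"spin":0},{"hand":0,"tx":0,"ty":0,"tz":-0.05,"spin":0},{"hand":0,"tx":0,"ty":0,"tz":-0.03,"spin":0}]'
python3 - <<'E'
from h import *
c=pickle.load(open("d0.pkl","rb"))["top"];f=lambda u,v:(140+u/2.8,110+v/2.8)
im=c["color"].astype(int);m=(im.sum(2)>560)&(im.max(2)-im.min(2)<40)
# long edges: per column first/last white in the plate's clear part (cols 215..272)
up=[];lo=[]
for u in range(212,274):
    v=np.where(m[165:225,u])[0]+165
    up.append(onz(c,u,v.min()-.5,4)[:2]);lo.append(onz(c,u,v.max()+.5,4)[:2])
L=[cv2.fitLine(np.array(p,np.float32),cv2.DIST_HUBER,0,.01,.01).ravel() for p in(up,lo)]
for l in L:print(l.round(3),np.degrees(np.arctan2(l[1],l[0]))%180)
e=[]
for v in range(186,216):
    u=np.where(m[v,200:290])[0]+200;e.append(onz(c,u.max()+.5,v,4)[:2])
l=cv2.fitLine(np.array(e,np.float32),cv2.DIST_HUBER,0,.01,.01).ravel();print(l.round(3),np.degrees(np.arctan2(l[1],l[0])))
print("axis",onz(c,*f(109,215),90),"foot top",onz(c,*f(167,231),68),"stop top",onz(c,*f(313,235),70),onz(c,*f(308,290),70))
E
```

```text
time: 3.45
tool_pos: [428.1, -340.4, 213.5]
tcp_rot: [-3.14, -0.001, 1.775]
contact_force: [0.3, -0.0, -9.5]
grip_width: 64.7
finger_force: 30.0
[ 1.14000e-01  9.93000e-01  6.65048e+02 -1.01800e+01] 83.44883
[ 1.10000e-01  9.94000e-01  5.28273e+02 -8.48100e+00] 83.69669
[ 9.93000e-01 -1.19000e-01  5.83255e+02 -1.19874e+02] -6.835045
axis [620.70081064 196.7030104   90.        ] foot top [605.12611744 130.85113638  68.        ] stop top [599.16579141 -43.3522629   70.        ] [533.26578362 -37.25359592  70.        ]
```

```bash
python3 -c "
from h import *
plan([561,-146,215],83.5,5)"
```

```text
{"hand":1,"tx":0.0327,"ty":0.0339,"tz":-0.0003,"spin":3.6},
{"hand":1,"tx":0.0348,"ty":0.0318,"tz":-0.0003,"spin":3.6},
{"hand":1,"tx":0.0367,"ty":0.0295,"tz":-0.0003,"spin":3.6},
{"hand":1,"tx":0.0385,"ty":0.0271,"tz":-0.0003,"spin":3.6},
{"hand":1,"tx":0.0402,"ty":0.0246,"tz":-0.0003,"spin":3.6},
```

```bash
python3 -m creep '[{"hand":0,"tx":0.0325,"ty":0.034,"tz":0,"spin":3.6},{"hand":0,"tx":0.035,"ty":0.032,"tz":0,"spin":3.6},{"hand":0,"tx":0.0365,"ty":0.0295,"tz":0,"spin":3.6},{"hand":0,"tx":0.0385,"ty":0.027,"tz":0,"spin":3.6},{"hand":0,"tx":0.040,"ty":0.0245,"tz":0,"spin":3.6}]'
python3 -m creep '[{"hand":0,"tx":0,"ty":0,"tz":0,"spin":0},{"hand":0,"tx":0,"ty":0,"tz":0,"spin":0}]'
python3 - <<'E'
from h import *
from plant import cams,get_obs
c=cams.capture("wrist");pickle.dump(c,open("w2.pkl","wb"))
o=get_obs();print(o["tool_pos"],np.degrees(o["tcp_rot"]),o["time"])
cv2.imwrite("pics/w2.png",cv2.resize(c["color"][:300,100:500,::-1],None,fx=2,fy=2))
E
```

```text
time: 4.08
tool_pos: [560.7, -144.9, 210.4]
tcp_rot: [-3.136, -0.0, 1.459]
contact_force: [0.2, 0.0, -8.1]
grip_width: 64.6
finger_force: 30.0
time: 4.32
tool_pos: [560.3, -146.2, 210.9]
tcp_rot: [-3.137, -0.0, 1.462]
contact_force: [-0.7, 0.4, -7.9]
grip_width: 64.8
finger_force: 30.0
[ 560.43253475 -146.7603784   211.3113278 ] [-1.79792021e+02 -4.74153073e-03  8.36960456e+01] 4.375
```

View pics/w2.png

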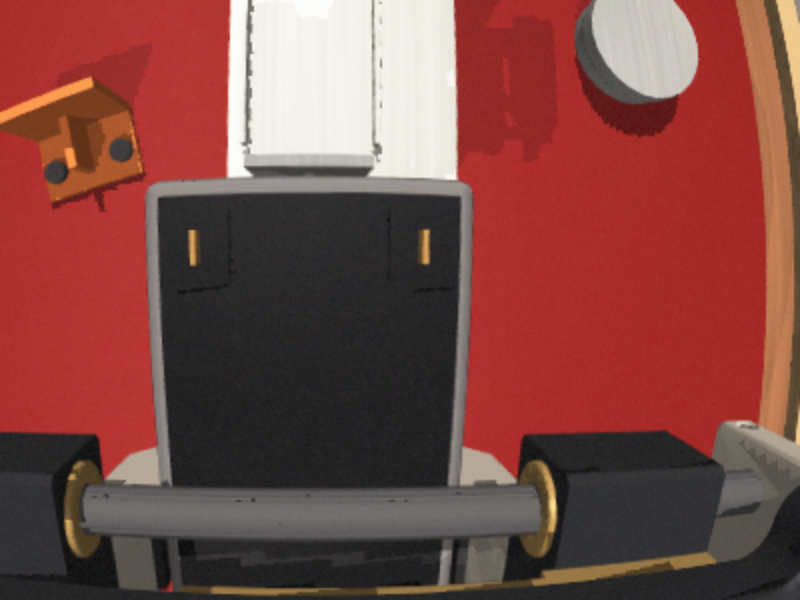

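Crop w2 (2x, offset 100,0) shows the top edge of the stop's face from (245,154) to (373,154). The lips run near columns 248 and 376, and the battery's far top edge is at row 179, columns 148–471.

Run:
```python
from h import *
c=pickle.load(open("w2.pkl","rb"));T=np.array([560.4,-146.7,211.2]);yw=np.radians(83.7)
R=lambda p:np.array([np.cos(yw)*(p-T)[0]+np.sin(yw)*(p-T)[1],np.sin(yw)*(p-T)[0]-np.cos(yw)*(p-T)[1]]).round(1)
q=lambda u,v,z:onz(c,100+u/2,v/2,z,True)
for n,u,v,z in(("stopL",245,154,70),("stopR",373,154,70),("lipL far",250,5,22),("lipL near",247,140,22),("lipR far",376,5,22),("lipR near",376,140,22),("plateL",229,5,4),("plateL",229,170,4),("plateR",456,5,4),("plateR",457,170,4),("batL",148,180,243),("batR",471,180,243)):
    p=q(u,v,z);print(n,p.round(1),"tool",R(p))
```

```text
stopL [541.3 -35.2  70. ] tool [108.7 -31.2]
stopR [601.6 -41.9  70. ] tool [108.7  29.4]
lipL far [548.6  62.6  22. ] tool [206.7 -34.7]
lipL near [538.7 -19.6  22. ] tool [123.9 -35.5]
lipR far [619.8  54.8  22. ] tool [206.8  36.9]
lipR near [609.8 -27.4  22. ] tool [124.  36.]
plateL [535.   72.4   4. ] tool [215.  -49.3]
plateL [524.7 -32.9   4. ] tool [109.2 -48. ]
plateR [672.1  60.7   4. ] tool [218.4  88.3]
plateR [658.6 -45.8   4. ] tool [111.1  86.5]
batL [538.5 -65.1 243. ] tool [ 78.8 -30.7]
batR [599.6 -71.8 243. ] tool [78.8 30.7]
```

```bash
python3 -m creep '[{"hand":0,"tx":0.04,"ty":0.0005,"tz":0,"spin":0.3},{"hand":0,"tx":0.04,"ty":0,"tz":0,"spin":0},{"hand":0,"tx":0.04,"ty":0,"tz":0,"spin":0},{"hand":0,"tx":0,"ty":0,"tz":0,"spin":0},{"hand":0,"tx":0,"ty":0,"tz":0,"spin":0}]'
python3 - <<'E'
from h import *
from plant import cams,get_obs
c=cams.capture("wrist");pickle.dump(c,open("w3.pkl","wb"))
o=get_obs();print(o["tool_pos"],np.degrees(o["tcp_rot"]),o["time"])
cv2.imwrite("pics/w3.png",cv2.resize(c["color"][:200,80:480,::-1],None,fx=2,fy=2))
E
```

```text
time: 5.0
tool_pos: [575.2, -28.3, 212.4]
tcp_rot: [-3.141, 0.001, 1.455]
contact_force: [-0.1, 0.6, -8.3]
grip_width: 64.7
finger_force: 30.0
[575.35553675 -28.63173832 212.43824173] [-1.79955620e+02  4.03691791e-02  8.33199531e+01] 5.05
```

View pics/w3.png

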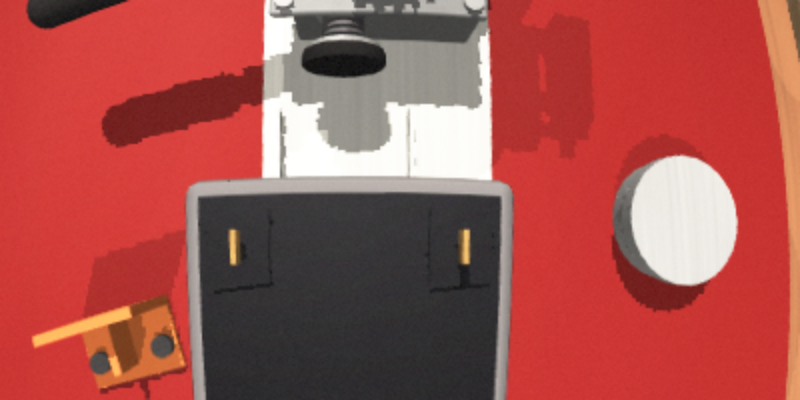

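The foot's face is the dark ellipse at crop (344,59), with ends at (303,60) and (386,58). The lips run at columns 282 and 409, and the battery's far edge is at row 180.

Run:
```python
from h import *
c=pickle.load(open("w3.pkl","rb"));T=np.array([575.3,-28.6,212.4]);yw=np.radians(83.35)
R=lambda p:np.array([np.cos(yw)*(p-T)[0]+np.sin(yw)*(p-T)[1],np.sin(yw)*(p-T)[0]-np.cos(yw)*(p-T)[1]]).round(1)
q=lambda u,v,z:onz(c,80+u/2,v/2,z,True)
for n,u,v,z in(("footL",302.5,60,46),("footR",386.5,58,46),("foottop",345,46,68),("footbot",344,77,24),("lipL far",282,108,22),("lipL near",286,178,22),("lipR far",409,108,22),("lipR near",410,178,22),("batL",187,185,244),("batR",512,185,244)):
    p=q(u,v,z);print(n,p.round(1),"tool",R(p))
```

```text
footL [570.  136.9  46. ] tool [163.7 -24.4]
footR [613.6 132.8  46. ] tool [164.7  19.3]
foottop [592.2 134.5  68. ] tool [164.   -2.1]
footbot [590.8 130.6  24. ] tool [159.9  -3. ]
lipL far [554.4 117.4  22. ] tool [142.6 -37.6]
lipL near [552.1  76.7  22. ] tool [101.9 -35.3]
lipR far [624.8 109.   22. ] tool [142.4  33.2]
lipR near [620.5  68.6  22. ] tool [101.8  33.6]
batL [553.5  52.1 244. ] tool [ 77.6 -31. ]
batR [615.1  44.9 244. ] tool [77.6 31.1]
```

```bash
python3 -m creep '[{"hand":0,"tx":0.038,"ty":-0.0025,"tz":0.01,"spin":0},{"hand":0,"tx":0.0365,"ty":0,"tz":0.03,"spin":0},{"hand":0,"tx":0,"ty":0,"tz":0.04,"spin":0},{"hand":0,"tx":0,"ty":0,"tz":0,"spin":0},{"hand":0,"tx":0,"ty":0,"tz":0,"spin":0}]'
```

```text
time: 5.68
tool_pos: [582.9, 45.8, 134.1]
tcp_rot: [3.139, 0.0, 1.454]
contact_force: [0.0, -0.4, -6.1]
grip_width: 65.2
finger_force: 30.0
```

```bash
python3 -m creep '[{"hand":0,"tx":0,"ty":-0.0012,"tz":0.02,"spin":0},{"hand":0,"tx":0,"ty":0,"tz":0.02,"spin":0},{"hand":0,"tx":0,"ty":0,"tz":0.01,"spin":0},{"hand":0,"tx":0,"ty":0,"tz":0.008,"spin":0},{"hand":0,"tx":0,"ty":0,"tz":0,"spin":0}]'
```

```text
time: 6.3
tool_pos: [580.9, 47.0, 75.0]
tcp_rot: [3.141, 0.0, 1.455]
contact_force: [0.5, 0.3, -8.0]
grip_width: 64.9
finger_force: 30.0
```

Run:
```python
from h import *
from plant import cams,get_obs
o=get_obs();print(o["tool_pos"],np.degrees(o["tcp_rot"]),o["contact_force"],o["moment"])
for n in("scene","top"):
    c=cams.capture(n);pickle.dump(c,open(n+"4.pkl","wb"))
    u=(200,130,180,110) if n=="scene" else (150,150,150,90)
    x,y,w,h=u
    cv2.imwrite(f"pics/{n}4.png",cv2.resize(c["color"][y:y+h,x:x+w,::-1],None,fx=4,fy=4,interpolation=cv2.INTER_CUBIC))
```

```text
[580.87972999  47.01393728  74.96182476] [1.79981699e+02 5.00053330e-03 8.33836424e+01] [ 0.53041769  0.32741717 -7.98075334] [-0.00978784 -0.05929999  0.01041319]
```

View pics/scene4.png

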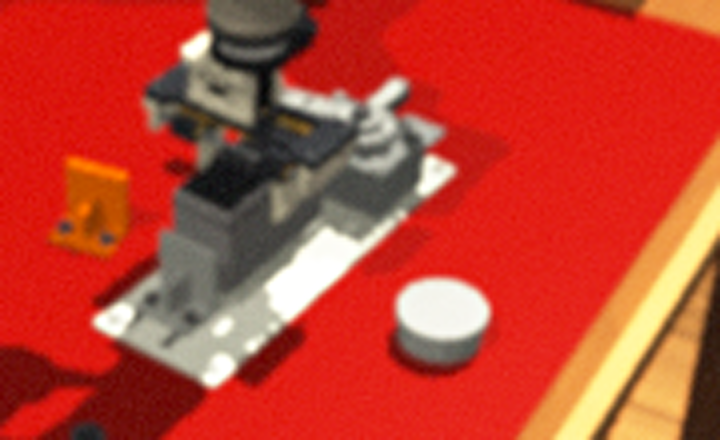

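The picture shows the battery standing over the tray behind the stop (crop 190,265), between the lips and with no side force. Now I'll set it down and let go.

```bash
python3 -m creep '[{"hand":0,"tx":0,"ty":0,"tz":0.004,"spin":0},{"hand":0,"tx":0,"ty":0,"tz":0.003,"spin":0},{"hand":0,"tx":0,"ty":0,"tz":0,"spin":0}]'
```

```text
time: 6.78
tool_pos: [580.8, 47.3, 67.8]
tcp_rot: [3.141, 0.0, 1.456]
contact_force: [-0.1, -0.1, -7.5]
grip_width: 64.6
finger_force: 30.0
```

```bash
python3 -m creep '[{"hand":0,"tx":0,"ty":0,"tz":0.0015,"spin":0},{"hand":0,"tx":0,"ty":0,"tz":0,"spin":0}]'
```

```text
time: 7.02
tool_pos: [580.8, 47.3, 67.7]
tcp_rot: [3.141, 0.0, 1.456]
contact_force: [-3.2, 0.2, 5.1]
grip_width: 64.9
finger_force: 30.0
```

```bash
python3 -m creep '[{"hand":1,"tx":0,"ty":0,"tz":0,"spin":0},{"hand":1,"tx":0,"ty":0,"tz":0,"spin":0},{"hand":1,"tx":0,"ty":0,"tz":0,"spin":0},{"hand":1,"tx":0,"ty":0,"tz":-0.02,"spin":0},{"hand":1,"tx":0,"ty":0,"tz":-0.06,"spin":0}]'
python3 -m creep '[{"hand":1,"tx":0,"ty":0,"tz":-0.05,"spin":0},{"hand":1,"tx":0,"ty":0,"tz":0,"spin":0}]'
python3 -c "
from h import *
plan([481,188,195],183.6,10)"
```

```text
time: 7.65
tool_pos: [578.8, 47.2, 144.1]
tcp_rot: [-3.134, 0.001, 1.455]
contact_force: [1.3, -0.3, -0.7]
grip_width: 91.8
finger_force: 0.0
time: 7.9
tool_pos: [583.0, 47.2, 200.8]
tcp_rot: [3.132, -0.001, 1.456]
contact_force: [-0.3, 0.2, -0.3]
grip_width: 91.6
finger_force: 0.0
{"hand":1,"tx":0.0128,"ty":-0.0118,"tz":0.0006,"spin":-10.0},
{"hand":1,"tx":0.0147,"ty":-0.0093,"tz":0.0006,"spin":-10.0},
{"hand":1,"tx":0.0161,"ty":-0.0066,"tz":0.0006,"spin":-10.0},
{"hand":1,"tx":0.0170,"ty":-0.0038,"tz":0.0006,"spin":-10.0},
{"hand":1,"tx":0.0174,"ty":-0.0007,"tz":0.0006,"spin":-10.0},
{"hand":1,"tx":0.0172,"ty":0.0023,"tz":0.0006,"spin":-10.0},
{"hand":1,"tx":0.0166,"ty":0.0053,"tz":0.0006,"spin":-10.0},
{"hand":1,"tx":0.0154,"ty":0.0081,"tz":0.0006,"spin":-10.0},
{"hand":1,"tx":0.0138,"ty":0.0106,"tz":0.0006,"spin":-10.0},
{"hand":1,"tx":0.0117,"ty":0.0129,"tz":0.0006,"spin":-10.0},
```

```bash
python3 -m creep '[{"hand":1,"tx":0.013,"ty":-0.012,"tz":0,"spin":-10},{"hand":1,"tx":0.0145,"ty":-0.0095,"tz":0,"spin":-10},{"hand":1,"tx":0.016,"ty":-0.0065,"tz":0,"spin":-10},{"hand":1,"tx":0.017,"ty":-0.004,"tz":0,"spin":-10},{"hand":1,"tx":0.0175,"ty":-0.0005,"tz":0,"spin":-10}]'
python3 -m creep '[{"hand":1,"tx":0.017,"ty":0.0025,"tz":0,"spin":-10},{"hand":1,"tx":0.0165,"ty":0.0055,"tz":0,"spin":-10},{"hand":1,"tx":0.0155,"ty":0.008,"tz":0,"spin":-10},{"hand":1,"tx":0.014,"ty":0.0105,"tz":0,"spin":-10},{"hand":1,"tx":0.0115,"ty":0.013,"tz":0,"spin":-10}]'
python3 -m creep '[{"hand":1,"tx":0,"ty":0,"tz":0,"spin":0},{"hand":1,"tx":0,"ty":0,"tz":0,"spin":0}]'
python3 - <<'E'
from h import *
from plant import cams,get_obs
c=cams.capture("wrist");pickle.dump(c,open("w5.pkl","wb"))
o=get_obs();print(o["tool_pos"],np.degrees(o["tcp_rot"]),o["time"])
cv2.imwrite("pics/w5.png",c["color"][:,:,::-1])
E
```

```text
time: 8.52
tool_pos: [528.6, 118.2, 195.0]
tcp_rot: [-3.14, -0.001, 2.334]
contact_force: [0.5, 0.1, 0.0]
grip_width: 91.9
finger_force: 0.0
time: 9.15
tool_pos: [478.1, 188.9, 195.1]
tcp_rot: [-3.141, -0.002, -3.077]
contact_force: [0.7, -0.6, 0.4]
grip_width: 92.2
finger_force: 0.0
time: 9.4
tool_pos: [479.1, 188.2, 195.7]
tcp_rot: [-3.141, -0.0, -3.086]
contact_force: [0.9, -0.2, -0.5]
grip_width: 92.2
finger_force: 0.0
[479.21573235 188.06477606 195.82952238] [-1.79979709e+02 -1.73609046e-02 -1.76778662e+02] 9.45
```

View pics/w5.png

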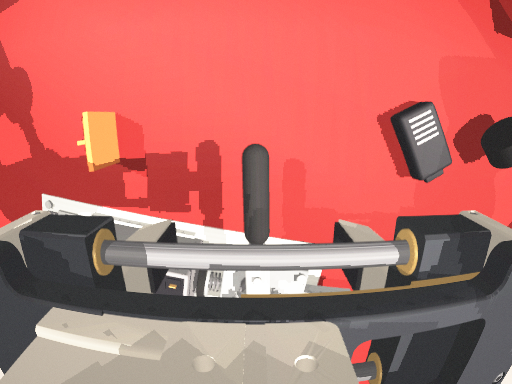

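The grip runs from (256,145) to (258,242), centred between the fingers. The mic at (422,140) and the orange angle at (100,138) are clear.

Run:
```python
from h import *
c=pickle.load(open("w5.pkl","rb"))
A=np.array([620.7,196.7]);
for u,v in((256,147),(256,180),(257,215),(258,240)):
    p=onz(c,u,v,82,True)[:2];d=p-A;print(p.round(1),np.hypot(*d).round(1),(np.degrees(np.arctan2(d[1],d[0]))%360).round(2))
print("mic",onz(c,395,105,30,True),onz(c,418,178,30,True))
```

```text
[436.4 186.8] 184.5 183.08
[465.7 188.4] 155.3 183.05
[498.1 191.2] 122.7 182.57
[522.8 193.6] 98.0 181.84
mic [381.27490059 338.35168005  30.        ] [461.34706058 380.14683641  30.        ]
```

```bash
python3 -m creep '[{"hand":1,"tx":0,"ty":0.001,"tz":0.04,"spin":-0.5},{"hand":1,"tx":0,"ty":0,"tz":0.04,"spin":0},{"hand":1,"tx":0,"ty":0,"tz":0.034,"spin":0},{"hand":0.42,"tx":0,"ty":0,"tz":0,"spin":0},{"hand":0.42,"tx":0,"ty":0,"tz":0,"spin":0}]'
python3 -m creep '[{"hand":0.42,"tx":0,"ty":0,"tz":0,"spin":0},{"hand":0.42,"tx":0,"ty":0,"tz":0,"spin":0}]'
```

```text
time: 10.07
tool_pos: [479.9, 189.4, 83.2]
tcp_rot: [3.141, 0.002, -3.075]
contact_force: [0.2, -1.0, 0.1]
grip_width: 76.3
finger_force: 0.0
time: 10.32
tool_pos: [479.5, 189.7, 83.3]
tcp_rot: [3.141, 0.002, -3.074]
contact_force: [1.2, 0.3, 0.1]
grip_width: 56.5
finger_force: 0.0
```

```bash
python3 -m creep '[{"hand":0.42,"tx":-0.0005,"ty":0.012,"tz":0,"spin":5},{"hand":0.42,"tx":-0.0022,"ty":0.0247,"tz":0,"spin":10},{"hand":0.42,"tx":-0.0022,"ty":0.0247,"tz":0,"spin":10},{"hand":0.42,"tx":-0.0022,"ty":0.0247,"tz":0,"spin":10},{"hand":0.42,"tx":0,"ty":0,"tz":0,"spin":0}]'
python3 - <<'E'
from h import *
from plant import get_obs
o=get_obs();d=o["tool_pos"][:2]-[621,199.5];print(np.hypot(*d),np.degrees(np.arctan2(d[1],d[0])),np.degrees(o["tcp_rot"][2]))
E
```

```text
time: 10.95
tool_pos: [499.7, 273.5, 82.7]
tcp_rot: [3.14, 0.001, 2.601]
contact_force: [0.3, -0.1, 0.3]
grip_width: 38.8
finger_force: 0.0
142.1175424795133 148.615299324726 149.0245927401494
```

```bash
python3 -m creep '[{"hand":0.42,"tx":-0.0022,"ty":0.0247,"tz":0,"spin":10},{"hand":0.42,"tx":-0.0022,"ty":0.0247,"tz":0,"spin":10},{"hand":0.42,"tx":-0.0022,"ty":0.0247,"tz":0,"spin":10},{"hand":0.42,"tx":-0.0022,"ty":0.0247,"tz":0,"spin":10},{"hand":0.42,"tx":-0.0022,"ty":0.0247,"tz":0,"spin":10}]'
python3 -m creep '[{"hand":0.42,"tx":-0.0001,"ty":0.005,"tz":0,"spin":2},{"hand":0.42,"tx":0,"ty":0,"tz":0,"spin":0}]'
cat > s.py <<'E'
from h import *
from plant import get_obs
o=get_obs();d=o["tool_pos"][:2]-[621,199.5];f=np.degrees(np.arctan2(d[1],d[0]))%360
y=o["tcp_rot"][2];F=o["contact_force"];print("r %.1f a %.1f yawerr %.1f Fy_tool %.2f Fx %.2f t %.2f z %.1f"%(np.hypot(*d),173.4-f,np.degrees(y)%360-f,np.sin(y)*F[0]-np.cos(y)*F[1],np.cos(y)*F[0]+np.sin(y)*F[1],o["time"],o["tool_pos"][2]))
E
python3 s.py
```

```text
time: 11.58
tool_pos: [599.0, 338.8, 82.3]
tcp_rot: [-3.141, 0.0, 1.724]
contact_force: [-0.6, -0.9, 0.7]
grip_width: 38.6
finger_force: 0.2
time: 11.82
tool_pos: [603.4, 339.1, 82.0]
tcp_rot: [-3.141, 0.0, 1.695]
contact_force: [-0.9, -0.2, 0.5]
grip_width: 38.5
finger_force: 0.0
r 140.7 a 76.2 yawerr -0.1 Fy_tool -0.96 Fx -0.11 t 11.82 z 82.0
```

```bash
python3 -m creep '[{"hand":0.42,"tx":-0.0022,"ty":-0.0247,"tz":0,"spin":-10},{"hand":0.42,"tx":-0.0022,"ty":-0.0247,"tz":0,"spin":-10},{"hand":0.42,"tx":-0.0022,"ty":-0.0247,"tz":0,"spin":-10},{"hand":0.42,"tx":-0.0022,"ty":-0.0247,"tz":0,"spin":-10},{"hand":0.42,"tx":-0.0022,"ty":-0.0247,"tz":0,"spin":-10}]'; python3 s.py
python3 -m creep '[{"hand":0.42,"tx":-0.0014,"ty":-0.0197,"tz":0,"spin":-8},{"hand":0.42,"tx":-0.0014,"ty":-0.0197,"tz":0,"spin":-8}]'; python3 s.py
```

```text
time: 12.45
tool_pos: [500.3, 275.8, 82.6]
tcp_rot: [3.141, 0.0, 2.574]
contact_force: [0.9, 0.4, -0.1]
grip_width: 38.6
finger_force: 0.7
r 142.8 a 25.7 yawerr -0.2 Fy_tool 0.80 Fx -0.56 t 12.45 z 82.6
time: 12.7
tool_pos: [483.7, 240.0, 82.6]
tcp_rot: [3.141, -0.0, 2.852]
contact_force: [0.4, 1.1, 0.2]
grip_width: 38.6
finger_force: 0.5
r 143.1 a 9.8 yawerr -0.2 Fy_tool 1.12 Fx -0.04 t 12.70 z 82.6
```

```bash
for i in 1; do python3 -m creep '[{"hand":0.42,"tx":-0.0006,"ty":-0.0123,"tz":0,"spin":-5},{"hand":0.42,"tx":-0.0006,"ty":-0.0123,"tz":0,"spin":-5},{"hand":0.42,"tx":-0.0006,"ty":-0.0123,"tz":0,"spin":-5}]'; done; python3 s.py
```

```text
time: 13.08
tool_pos: [477.8, 203.7, 82.5]
tcp_rot: [3.141, -0.001, 3.112]
contact_force: [0.1, 0.7, 0.2]
grip_width: 38.4
finger_force: 0.6
r 143.2 a -4.9 yawerr -0.0 Fy_tool 0.72 Fx -0.05 t 13.07 z 82.5
```

```bash
python3 -m creep '[{"hand":0.42,"tx":-0.0006,"ty":-0.0123,"tz":0,"spin":-5},{"hand":0.42,"tx":-0.0006,"ty":-0.0123,"tz":0,"spin":-5}]'; python3 s.py
```

```text
time: 13.32
tool_pos: [479.2, 179.2, 82.5]
tcp_rot: [3.141, -0.001, -2.997]
contact_force: [-0.2, 2.2, -0.2]
grip_width: 38.3
finger_force: 0.7
r 143.2 a -14.7 yawerr 0.1 Fy_tool 2.25 Fx -0.13 t 13.32 z 82.5
```

```bash
python3 -m creep '[{"hand":0.42,"tx":-0.0006,"ty":-0.0123,"tz":0,"spin":-5},{"hand":0.42,"tx":-0.0006,"ty":-0.0123,"tz":0,"spin":-5}]'; python3 s.py
```

```text
time: 13.58
tool_pos: [484.8, 155.4, 82.5]
tcp_rot: [3.141, -0.001, -2.822]
contact_force: [-0.5, 2.9, 1.0]
grip_width: 38.8
finger_force: 1.2
r 143.1 a -24.5 yawerr 0.3 Fy_tool 2.95 Fx -0.45 t 13.57 z 82.5
```

```bash
python3 -m creep '[{"hand":0.42,"tx":-0.0006,"ty":-0.0123,"tz":0,"spin":-5},{"hand":0.42,"tx":-0.0006,"ty":-0.0123,"tz":0,"spin":-5},{"hand":0.42,"tx":-0.0003,"ty":-0.008,"tz":0,"spin":-3}]'; python3 s.py
```

```text
time: 13.95
tool_pos: [498.2, 126.3, 82.5]
tcp_rot: [3.14, -0.001, -2.597]
contact_force: [-1.6, 4.4, 1.6]
grip_width: 38.4
finger_force: 2.6
r 143.0 a -37.4 yawerr 0.4 Fy_tool 4.59 Fx -0.96 t 13.95 z 82.5
```

```bash
python3 -m creep '[{"hand":0.42,"tx":-0.0022,"ty":0.0247,"tz":0,"spin":10},{"hand":0.42,"tx":-0.0022,"ty":0.0247,"tz":0,"spin":10},{"hand":0.42,"tx":-0.0022,"ty":0.0247,"tz":0,"spin":10},{"hand":0.42,"tx":-0.0022,"ty":0.0247,"tz":0,"spin":10},{"hand":0.42,"tx":-0.0022,"ty":0.0247,"tz":0,"spin":10}]'; python3 s.py
python3 -m creep '[{"hand":0.42,"tx":-0.0022,"ty":0.0247,"tz":0,"spin":10},{"hand":0.42,"tx":0,"ty":0,"tz":0,"spin":0},{"hand":0.42,"tx":-0.0022,"ty":-0.0247,"tz":0,"spin":-10}]'; python3 s.py
```

```text
time: 14.58
tool_pos: [486.2, 245.9, 82.5]
tcp_rot: [-3.14, -0.001, 2.807]
contact_force: [1.0, -0.4, -0.7]
grip_width: 39.0
finger_force: 0.2
r 142.6 a 12.4 yawerr -0.2 Fy_tool -0.09 Fx -1.11 t 14.57 z 82.5
time: 14.95
tool_pos: [487.3, 245.8, 82.2]
tcp_rot: [3.141, 0.001, 2.82]
contact_force: [1.3, -0.8, -0.3]
grip_width: 38.9
finger_force: 0.2
r 141.5 a 12.5 yawerr 0.6 Fy_tool -0.32 Fx -1.47 t 14.95 z 82.2
```

```bash
python3 -m creep '[{"hand":0.42,"tx":-0.0006,"ty":-0.0123,"tz":0,"spin":-5},{"hand":0.42,"tx":-0.0006,"ty":-0.0123,"tz":0,"spin":-5},{"hand":0.42,"tx":-0.0006,"ty":-0.0123,"tz":0,"spin":-5}]'; python3 s.py
```

```text
time: 15.32
tool_pos: [479.1, 208.8, 82.2]
tcp_rot: [3.141, -0.001, 3.078]
contact_force: [0.9, 5.2, -2.2]
grip_width: 38.3
finger_force: 2.2
r 142.2 a -2.9 yawerr 0.1 Fy_tool 5.21 Fx -0.55 t 15.32 z 82.2
```

```bash
python3 -m creep '[{"hand":0.42,"tx":-0.0006,"ty":-0.0123,"tz":0,"spin":-5},{"hand":0.42,"tx":-0.0006,"ty":-0.0123,"tz":0,"spin":-5}]'; python3 s.py
```

```text
time: 15.58
tool_pos: [479.6, 184.6, 82.1]
tcp_rot: [3.14, -0.001, -3.031]
contact_force: [0.3, 5.9, -1.7]
grip_width: 38.8
finger_force: 3.3
r 142.2 a -12.6 yawerr 0.3 Fy_tool 5.86 Fx -0.92 t 15.57 z 82.1
```

```bash
python3 -m creep '[{"hand":0.42,"tx":-0.0006,"ty":-0.0123,"tz":0,"spin":-5},{"hand":0.42,"tx":-0.0004,"ty":-0.0099,"tz":0,"spin":-4}]'; python3 s.py
```

```text
time: 15.82
tool_pos: [483.6, 163.1, 82.1]
tcp_rot: [3.139, -0.001, -2.874]
contact_force: [-0.1, 8.7, -2.1]
grip_width: 38.6
finger_force: 4.2
r 142.1 a -21.4 yawerr 0.5 Fy_tool 8.43 Fx -2.25 t 15.82 z 82.1
```

```bash
python3 -m creep '[{"hand":0.42,"tx":-0.0002,"ty":-0.0074,"tz":0,"spin":-3}]'; python3 s.py; python3 -m creep '[{"hand":0.42,"tx":0,"ty":0,"tz":0,"spin":0},{"hand":0.42,"tx":0,"ty":0,"tz":0,"spin":0}]'; python3 s.py
```

```text
time: 15.95
tool_pos: [485.6, 156.2, 82.1]
tcp_rot: [3.139, -0.001, -2.823]
contact_force: [-0.3, 8.5, -1.3]
grip_width: 38.4
finger_force: 4.4
r 142.1 a -24.3 yawerr 0.5 Fy_tool 8.17 Fx -2.41 t 15.95 z 82.1
time: 16.2
tool_pos: [485.6, 156.3, 82.1]
tcp_rot: [3.139, -0.001, -2.825]
contact_force: [-1.2, 7.3, -1.4]
grip_width: 38.7
finger_force: 3.8
r 142.1 a -24.3 yawerr 0.5 Fy_tool 7.28 Fx -1.16 t 16.20 z 82.1
```

```bash
python3 -m creep '[{"hand":0.42,"tx":-0.0002,"ty":-0.005,"tz":0,"spin":-2},{"hand":0.42,"tx":-0.0002,"ty":-0.005,"tz":0,"spin":-2}]'; python3 s.py; python3 -m creep '[{"hand":0.42,"tx":0,"ty":0,"tz":0,"spin":0},{"hand":0.42,"tx":0,"ty":0,"tz":0,"spin":0}]'; python3 s.py
```

```text
time: 16.45
tool_pos: [488.9, 147.3, 82.1]
tcp_rot: [3.139, -0.001, -2.753]
contact_force: [-1.8, 10.1, -1.5]
grip_width: 38.8
finger_force: 4.8
r 142.0 a -28.1 yawerr 0.7 Fy_tool 10.00 Fx -2.15 t 16.45 z 82.1
time: 16.7
tool_pos: [488.9, 147.2, 82.0]
tcp_rot: [3.139, -0.001, -2.755]
contact_force: [-1.4, 8.9, -1.0]
grip_width: 38.4
finger_force: 4.3
r 142.1 a -28.2 yawerr 0.6 Fy_tool 8.82 Fx -2.06 t 16.70 z 82.0
```

About 9 N is felt now, so the lever can swing back to its parking stop.

```bash
R='x'; python3 -m creep '[{"hand":0.42,"tx":-0.0022,"ty":0.0247,"tz":0,"spin":10},{"hand":0.42,"tx":-0.0022,"ty":0.0247,"tz":0,"spin":10},{"hand":0.42,"tx":-0.0022,"ty":0.0247,"tz":0,"spin":10},{"hand":0.42,"tx":-0.0022,"ty":0.0247,"tz":0,"spin":10},{"hand":0.42,"tx":-0.0022,"ty":0.0247,"tz":0,"spin":10}]'; python3 s.py
python3 -m creep '[{"hand":0.42,"tx":-0.0022,"ty":0.0247,"tz":0,"spin":10},{"hand":0.42,"tx":-0.0022,"ty":0.0247,"tz":0,"spin":10},{"hand":0.42,"tx":-0.0022,"ty":0.0247,"tz":0,"spin":10},{"hand":0.42,"tx":-0.0022,"ty":0.0247,"tz":0,"spin":10},{"hand":0.42,"tx":-0.0010,"ty":0.0172,"tz":0,"spin":7}]'; python3 s.py
```

```text
time: 17.32
tool_pos: [496.3, 266.2, 82.3]
tcp_rot: [-3.14, -0.001, 2.651]
contact_force: [-0.1, -2.4, -0.6]
grip_width: 38.5
finger_force: 0.6
r 141.4 a 21.6 yawerr 0.1 Fy_tool -2.15 Fx -1.08 t 17.32 z 82.3
time: 17.95
tool_pos: [586.3, 336.2, 82.1]
tcp_rot: [-3.14, 0.001, 1.832]
contact_force: [0.5, -0.5, 0.4]
grip_width: 38.3
finger_force: 0.4
r 141.1 a 69.1 yawerr 0.7 Fy_tool 0.38 Fx -0.64 t 17.95 z 82.1
```

```bash
python3 -m creep '[{"hand":0.42,"tx":-0.0006,"ty":0.0123,"tz":0,"spin":5},{"hand":0.42,"tx":-0.0004,"ty":0.0099,"tz":0,"spin":4},{"hand":0.42,"tx":0,"ty":0.0025,"tz":0,"spin":1}]'; python3 s.py
python3 -m creep '[{"hand":0.42,"tx":0,"ty":0.0025,"tz":0,"spin":1},{"hand":0.42,"tx":0,"ty":0,"tz":0,"spin":0}]'; python3 s.py
```

```text
time: 18.32
tool_pos: [610.7, 340.1, 82.1]
tcp_rot: [-3.141, 0.001, 1.66]
contact_force: [-0.3, -0.8, 0.0]
grip_width: 38.3
finger_force: 0.0
r 140.9 a 79.2 yawerr 0.9 Fy_tool -0.32 Fx -0.73 t 18.32 z 82.1
time: 18.58
tool_pos: [611.6, 340.2, 81.9]
tcp_rot: [-3.137, 0.002, 1.641]
contact_force: [-4.8, -3.0, 2.2]
grip_width: 38.8
finger_force: 2.5
r 141.0 a 79.6 yawerr 0.2 Fy_tool -5.01 Fx -2.70 t 18.57 z 81.9
```

```bash
python3 -m creep '[{"hand":0.42,"tx":0,"ty":0.0015,"tz":0,"spin":0},{"hand":0.42,"tx":0,"ty":0,"tz":0,"spin":0}]'; python3 s.py
python3 -m creep '[{"hand":0.42,"tx":0,"ty":-0.01,"tz":0,"spin":0},{"hand":0.6,"tx":0,"ty":0,"tz":0,"spin":0},{"hand":0.6,"tx":0,"ty":0,"tz":0,"spin":0},{"hand":0.6,"tx":0,"ty":0,"tz":-0.04,"spin":0},{"hand":0.6,"tx":0,"ty":0,"tz":-0.06,"spin":0}]'; python3 s.py
python3 -m creep '[{"hand":0.6,"tx":-0.04,"ty":-0.05,"tz":-0.03,"spin":0},{"hand":0.6,"tx":-0.03,"ty":-0.06,"tz":0,"spin":0},{"hand":0.6,"tx":-0.03,"ty":-0.06,"tz":0,"spin":0},{"hand":0.6,"tx":-0.03,"ty":-0.03,"tz":0,"spin":0},{"hand":0.6,"tx":0,"ty":0,"tz":0,"spin":0}]'
python3 - <<'E'
from h import *
from plant import cams
a=cams.capture("top")["color"][120:290,120:360];b=cams.capture("wrist")["color"][:230]
a=cv2.resize(a,(440,312),interpolation=cv2.INTER_CUBIC);b=cv2.resize(b,(440,198))
cv2.imwrite("pics/end.png",np.vstack([a,b])[:,:,::-1])
E
```

```text
time: 18.82
tool_pos: [611.8, 340.2, 81.8]
tcp_rot: [-3.134, 0.003, 1.642]
contact_force: [-9.1, -3.7, 5.1]
grip_width: 39.0
finger_force: 4.9
r 141.0 a 79.6 yawerr 0.3 Fy_tool -9.31 Fx -3.08 t 18.82 z 81.8
time: 19.45
tool_pos: [604.2, 340.4, 181.0]
tcp_rot: [-3.137, 0.002, 1.639]
contact_force: [0.8, 0.2, 0.4]
grip_width: 55.0
finger_force: 0.0
r 141.9 a 76.6 yawerr -2.9 Fy_tool 0.83 Fx 0.18 t 19.45 z 181.0
time: 20.08
tool_pos: [426.3, 206.0, 209.4]
tcp_rot: [3.141, 0.0, 1.638]
contact_force: [-0.6, -0.7, -0.0]
grip_width: 55.2
finger_force: 0.0
```

View pics/end.png

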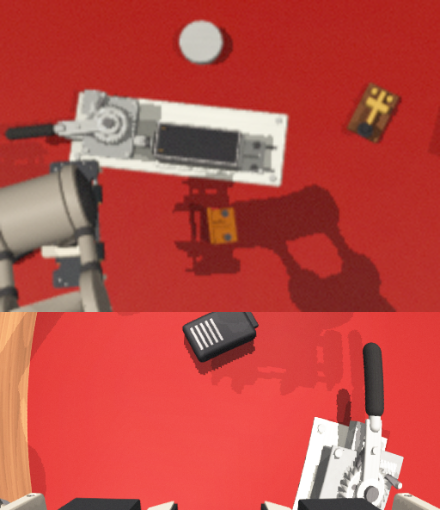

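The last picture shows the battery (200,143) clamped against the stop (265,152), with the lever pointing away to (30,132). The tin, key, mic and orange angle are undisturbed and the arm is clear, so I'm handing it in.

```bash
python3 -c "
from plant import close_job
print(close_job())"
```

```text
the job is handed in; nothing more can be done
None
```

The battery is upright in its tray and clamped against the steel stop. The lever pushed back with about 9 N (8.8 N held still) and is parked at its stop. The other things on the desk look undisturbed, and I handed the job in at about 20 s. The clamping force left on the foot after the lever swung back wasn't measured; by the ratchet's figures it should be about 60 to 108 N, within the 40 to 120 N wanted.

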